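# Open a delivered carton for the overhead camera

### The arm

A 7-joint arm with a two-finger parallel gripper is mounted at the origin on the work surface. World frame = base frame: x ahead of the robot, y to its left, z up, the work surface at z = 0. Lengths are in m, angles in rad, forces in N, time in s.
With the tool pointing down it reaches from about 0.425 to 1.025 m from the base axis. Payload 9.4 kg.
Tool frame: the origin (TCP) lies midway between the tips of the shut fingers; the grasp point (between the pads) lies 19 mm behind it (r.grasp_offset is the distance from the TCP to the grasp point, in m); z points along the fingers, y is the line along which they close (so a half turn about z gives the same grasp; the last joint's range is limited). The gripper opens to 85 mm and grips with 20 to 120 N. Pads are 22 mm wide; open, the fingers measure 114 mm over their backs; the gripper's body (76 mm by 85 mm) begins 54 mm behind the grasp point. The pads swing forward as they close: fully open they stand 13 mm farther back than shut.
Start: joints at [1.138, 0.599, -0.003, 1.599, 0.002, 0.943, -0.08], TCP at [0.253, -0.68, 0.231] pointing down, gripper open.
Joint ranges: [-2.57, 2.57], [-0.35, 1.97], [-1.29, 1.29], [0.11, 2.56], [-1.05, 4.19], [0.11, 1.86], [-2.63, 2.63]. Speed limits (rad/s): [2.22, 2.22, 3.01, 3.01, 3.14, 3.14, 3.14].

### API

Orientations are given as a 3x3 rotation matrix whose columns are the frame's x, y, z axes.
In Python, from rig import r gives the robot as it stands. The module is installed in compiled form; this text tells all that it offers.
- The arm moves only by the tool step_arm, never from a script. Its argument "commands" is a list of rows, each a list of 3 entries, a list of its own where there are three numbers: the closure, from -1 (fully open) to 1 (shut), then the shift along the world's x, y, z in cm, then the turn, a rotation vector about the world's x, y, z in rad. A call has 1 to 8 rows; each row is the pose to reach, as a shift and turn from the pose commanded when the call began; what a row does not reach only later rows make up. A row lasts 1/10 s, in which the tool goes at most 50 mm and 8.59 degrees, less where a joint would pass 70% of its speed; a pose out of reach is approached as far as the arm can. A call with a gripper value outside its range is refused whole. The fingers move at their own pace and stop on an object; "newtons" is the grip in N (left out, the last holds). Time passes only in rows, so rows that repeat a pose let the fingers close. It gives the time, the measured TCP pose, the force and the opening at its end, in the units of the state.
- r.observe(): the state, without advancing time (a new reading comes with each control period).
- r.grab_frame(name): name is "side" or "top"; returns (picture, depth): 480x640x3 uint8, red, green, blue; 480x640 float32, m along the optical axis (not along the pixel's ray), 0 where there is no reading.
- r.camera_info(name): a dict with "camera_matrix" (3x3 intrinsics, pixels), "pose" (4x4, takes a point from camera to world coordinates). Camera axes: x right, y down, z forward; pixel columns grow to the right and rows downward; lengths in m; the calibration is good to about 2 mm. A picture is of the moment at which its call begins. camera_info takes no time and is no camera call.
- r.close_job(): hands the job in, once; it reports no verdict.
The state is a dict: "time_s": time; "q": joint angles; "qvel": joint speeds; "joint_efforts": joint torques, N m; "ee_pos": TCP position; "orientation": TCP orientation; "force": force on the tool from outside, world axes, zero at the start; "wrist_torque": the same for the moment, N m; "finger_gap": opening from 0.0 (shut) to 1.0 (fully open).
Only numpy, scipy, OpenCV 4.12 (cv2) and the standard library are available. Lean on these libraries where they do the work, as an engineer would, in place of code of your own. Each camera call takes 0.05 s, during which the arm holds its last target. There are 200 camera calls.

### The job

A small delivery carton stands on the play mat under the recording camera, its tape already slit. Fold all four of its top flaps - the two big outer ones and the two that lie under them - outward over the carton's sides, well past upright so that they stay open and everything packed inside can be seen from above. Go about it gently, without crushing the board; leave the carton standing where it is with its contents lying in it as packed, and leave the other things on the table where they are.

Things in the scene. Friction and masses are not known exactly. Their poses are not given: they have to be found in the camera images.
- carton: Loose corrugated shipping carton, plain brown, on a 3 mm play mat. 150 mm wide along its own x, 220 mm long along its own y, side walls 130 mm high, board 4 mm. Origin: centre of its underside, z up. Weighs about 0.9 kg with contents and slides if pushed with more than a few newtons. Nothing packed in it stands higher than 55 mm above its underside. Its four flaps are each 72 mm deep and 4 mm thick.
- outer_near (a joint): angle (rad) of the outer flap on the carton's -x long side (towards the robot): 0 = flat, closed; 1.57 = upright; 3.14 = flat outward; up to 4.3. Starts sprung up 0.35 to 0.75. Crease: along y, 218 mm long, at x = -73 mm, 132 mm above the carton's underside. Stiff crease: the flap stays where it is left, about 1.3 N at the free edge turns it. Can be pressed down only to flat.
- outer_far (a joint): same for the outer flap on the carton's +x long side (away from the robot); crease at x = +73 mm. At the start the seam between the two outer edges is often narrower than a finger: pressing one down makes room under the other. They cover the inner flaps, which cannot rise past them.
- inner_left (a joint): same for the inner flap on the carton's +y end (robot's left). Crease: along x, 130 mm long, at y = +108 mm, 126 mm above the underside; about 0.8 N at the free edge turns it. Starts sagging a little into the carton (-0.2 to -0.03; gives way down to -0.35). Between the free edges of the two inner flaps there is a 72 mm gap across the middle, open down to the contents.
- inner_right (a joint): same for the inner flap on the carton's -y end (robot's right); crease at y = -108 mm.
- outer_near_edge (a point): middle of the free edge of outer_near (half-way through the board).
- outer_far_edge (a point): middle of the free edge of outer_far.
- inner_left_edge (a point): middle of the free edge of inner_left.
- inner_right_edge (a point): middle of the free edge of inner_right.
- deck_left_center (a point): centre of a grey deck box packed in the carton's +y end, lying flat: 100 x 70 x 48 mm high, loose.
- deck_right_center (a point): centre of the like deck box in the carton's -y end.
- dice_tin_center (a point): centre of a round metal dice tin, 60 mm across and 40 mm high, standing in the middle of the carton between the deck boxes, loose.
- card_pile_center (a point): bystander: centre of a pile of sleeved cards, 66 x 91 x 26 mm, on the table to the left of the carton.
- soda_bottle_center (a point): bystander: centre of a full soda bottle, 65 mm across, 217 mm high, standing on the table to the right of the carton.
- player_deck_center (a point): bystander: centre of a player's brown deck box, 78 x 98 x 45 mm, on the table to the right of the carton.

How it is judged:
At the end, for the whole second after the job is handed in: All four flaps are folded back to at least 1.9 rad (109 degrees from closed) and stay there; the carton stands flat and at rest within 50 mm of where it was at the start (value of joint each of outer_near, outer_far, inner_left, inner_right above 1.9 rad and distance of carton from where it was at the start of the episode below 0.05 m and angle between carton's own z axis and vertical below 0.05 rad and linear speed of carton below 0.01 m/s); the robot touches nothing.
It fails at once if the carton was tipped or lifted (angle between carton's own z axis and vertical above 0.2 rad or height (world z) of carton above 0.03 m).
It fails at once if the carton was shoved away (distance of carton from where it was at the start of the episode above 0.08 m).
It fails at once if something packed in the carton was lifted or tipped over (z of any of deck_left_center, deck_right_center, dice_tin_center in the frame of carton above 0.055 m or angle between any of deck_left_center, deck_right_center, dice_tin_center's own z axis and vertical above 0.5 rad).
It fails at once if a bystander was moved by more than 15 mm (distance of any of card_pile_center, soda_bottle_center, player_deck_center from where it was at the start of the episode above 0.015 m).
It fails at once if the carton's board was crushed: fingers pressing on it with over 50 N (contact force between the fingers and carton above 50 N).
It also fails if it takes over 64 s, if anything falls off the work surface, if the arm or the gripper's body presses on something with over 40 N, if the wrist force passes 120 N, or if a joint passes its speed limit or range.

## Working session

There is one attempt and no reset: what is moved stays moved. The work goes in short steps, Python scripts to look and compute and a tool call to move; the robot and the scene stay as the last step left them, time stands still between calls to the robot, and variables do not carry over. Pictures are saved under pics/ and viewed, on a budget of 10 in all, crops included, one or two more only if the job needs it, and the job is handed in when it is done.

Besides the shell and the picture viewer there is one more tool, called after "Request:" as a command line: name --argument value ..., lists and objects as JSON in quotes. step_arm: Moves the arm, as the interface text tells. Its arguments: {"type":"object","properties":{"commands":{"type":"array","items":{"type":"array"}},"newtons":{"type":"number"}},"required":["commands"]}

```bash
mkdir -p pics; cat > h.py <<'E'
import numpy as np, cv2
from rig import r
def snap(n,f=None):
    im,d=r.grab_frame(n)
    if f: cv2.imwrite('pics/'+f,im[:,:,::-1])
    return im,d
def cloud(n,d):
    c=r.camera_info(n);K=np.array(c['camera_matrix']);T=np.array(c['pose'])
    v,u=np.mgrid[0:480,0:640]
    P=np.stack([(u-K[0,2])/K[0,0]*d,(v-K[1,2])/K[1,1]*d,d],-1)
    W=P@T[:3,:3].T+T[:3,3]; W[d==0]=np.nan
    return W
E
python3 - <<'E'
from h import *
np.set_printoptions(precision=3,suppress=True)
for n in('side','top'):
    im,d=snap(n,n+'0.png'); np.save(n+'.npy',d); print(n,r.camera_info(n))
    W=cloud(n,d); np.save(n+'W.npy',W)
s=r.observe(); print(s)
a=cv2.imread('pics/top0.png');b=cv2.imread('pics/side0.png')
E
```

```text
side {'camera_matrix': array([[607.063,   0.   , 314.902],
       [  0.   , 607.063, 252.188],
       [  0.   ,   0.   ,   1.   ]]), 'pose': array([[ 0.99 , -0.085,  0.111,  0.35 ],
       [-0.138, -0.701,  0.699, -1.185],
       [ 0.019, -0.708, -0.706,  1.276],
       [ 0.   ,  0.   ,  0.   ,  1.   ]])}
top {'camera_matrix': array([[585.779,   0.   , 326.745],
       [  0.   , 585.779, 238.783],
       [  0.   ,   0.   ,   1.   ]]), 'pose': array([[-0.014, -0.992,  0.124,  0.373],
       [-1.   ,  0.017,  0.026, -0.02 ],
       [-0.028, -0.123, -0.992,  1.464],
       [ 0.   ,  0.   ,  0.   ,  1.   ]])}
{'time_s': 0.1, 'q': array([ 1.138,  0.6  , -0.003,  1.6  ,  0.002,  0.943, -0.08 ]), 'qvel': array([-0.001, -0.001,  0.001, -0.001,  0.001, -0.001, -0.001]), 'joint_efforts': array([  0.005, -77.8  ,   1.569, -25.863,   0.013,   0.005,  -0.   ]), 'ee_pos': array([ 0.252, -0.679,  0.23 ]), 'orientation': array([[ 0.937,  0.348, -0.001],
       [ 0.348, -0.937,  0.001],
       [-0.   , -0.001, -1.   ]]), 'force': array([ 0.47 ,  0.87 , -0.578]), 'wrist_torque': array([ 0.025, -0.004, -0.01 ]), 'finger_gap': 1.0022492601288058}
```

View pics/top0.png

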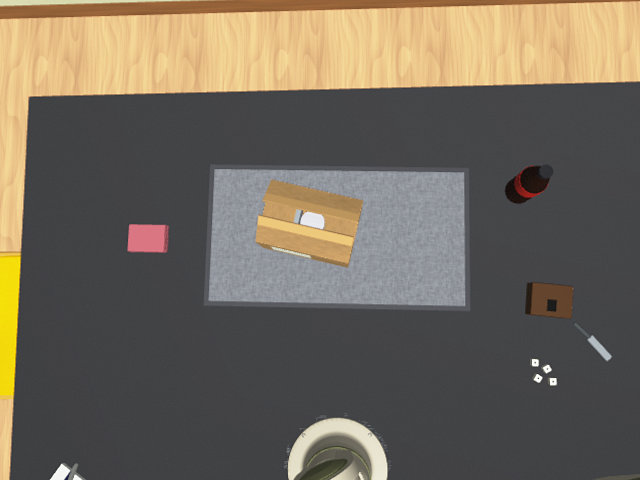

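View pics/side0.png

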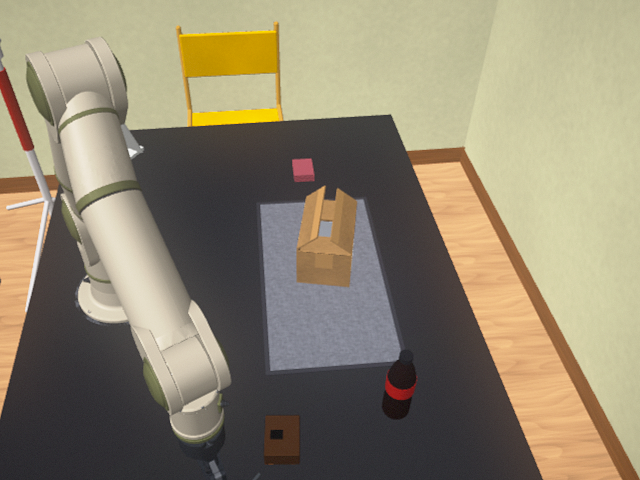

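The top view shows the carton at about (308,222), yawed roughly -12°. Both outer flaps are half up, and the slit between them shows the tin (312,220) and a deck box. The bystanders are well clear: cards (148,238), bottle (528,183) and brown box (550,300).

```bash
python3 - <<'E'
from h import *
import scipy.optimize as so
np.set_printoptions(precision=3,suppress=True)
a=cv2.imread('pics/top0.png')[165:285,235:385];b=cv2.imread('pics/side0.png')[175:295,280:375]
a=cv2.resize(a,None,fx=3.2,fy=3.2,interpolation=cv2.INTER_CUBIC);b=cv2.resize(b,None,fx=3.2,fy=3.2,interpolation=cv2.INTER_CUBIC)
cv2.imwrite('pics/crop0.png',np.hstack([a,b]))
Ws=np.concatenate([np.load(n+'W.npy').reshape(-1,3) for n in('side','top')])
m=(abs(Ws[:,0]-.43)<.25)&(abs(Ws[:,1]-.03)<.25)
P=Ws[m]
print('mat z',np.median(P[P[:,2]<.03,2]))
C=P[P[:,2]>.03];print(len(C),C.min(0),C.max(0))
# model: points sampled distance to rectangles
def rects(p):
    x,y,yaw,an,af,il,ir=p;R=[]
    z0=.003
    R.append(((-.073,0,.132),(np.cos(an),0,np.sin(an)),(0,1,0),.072,.109))
    R.append(((.073,0,.132),(-np.cos(af),0,np.sin(af)),(0,1,0),.072,.109))
    R.append(((0,.108,.126),(0,-np.cos(il),np.sin(il)),(1,0,0),.072,.065))
    R.append(((0,-.108,.126),(0,np.cos(ir),np.sin(ir)),(1,0,0),.072,.065))
    for s in(1,-1):
        R.append(((s*.075,0,.13),(0,0,-1),(0,1,0),.13,.11)); R.append(((0,s*.11,.13),(0,0,-1),(1,0,0),.13,.075))
    return R
def res(p,C=C):
    c,s=np.cos(p[2]),np.sin(p[2]);Q=(C-[p[0],p[1],.003])@np.array([[c,-s,0],[s,c,0],[0,0,1]])
    D=[]
    for o,d,e,L,h in rects(p):
        o,d,e=map(np.array,(o,d,e));q=Q-o;a=q@d;b=q@e;n=q@np.cross(d,e)
        da=np.maximum(0,np.maximum(-a,a-L));db=np.maximum(0,abs(b)-h)
        t=.002 if abs(d[2])<1 else 0
        D.append(np.sqrt(da**2+db**2+np.maximum(0,abs(n)-t)**2))
    return np.minimum(np.min(D,0),.03)
C=C[C[:,2]>.07];best=None
for yaw in(-.3,-.2,-.1,.2):
  f=so.least_squares(res,[.45,.03,yaw,.5,.5,-.1,-.1],loss='soft_l1',f_scale=.004,kwargs=dict(C=C),diff_step=1e-4,x_scale=[.01,.01,.1,.1,.1,.1,.1])
  print(f.cost,f.x,np.mean(res(f.x,C)))
  if best is None or f.cost<best.cost: best=f
for n in('side','top'):
  W=np.load(n+'W.npy').reshape(-1,3);k=(abs(W[:,0]-.43)<.25)&(abs(W[:,1]-.03)<.25)&(W[:,2]>.07)
  f=so.least_squares(res,best.x,loss='soft_l1',f_scale=.004,kwargs=dict(C=W[k]),diff_step=1e-4,x_scale=[.01,.01,.1,.1,.1,.1,.1]);print(n,f.x,np.mean(res(f.x,W[k])))
E
```

```text
mat z 0.0015820623880877793
11073 [ 0.48  -0.079  0.03 ] [0.679 0.18  0.191]
0.2898930377850258 [ 0.586  0.017 -1.831 -3.632 -0.24   0.31   0.593] 0.009608642309783961
0.008926329845747228 [ 0.581  0.052 -0.248 32.183  0.665 -0.134 -0.102] 0.0008025243801507149
0.1881196656633443 [ 0.584  0.052 -0.246 18.707  0.625  0.73   0.722] 0.0065276723241821915
0.22954381631592968 [ 0.583  0.052 -0.253 -6.352  0.643  0.733 -0.107] 0.007528674460213199
side [ 0.58   0.052 -0.245 32.168  0.651 -0.146 -0.126] 0.0008945721733199006
top [ 0.582  0.055 -0.247 32.187  0.679 -0.115 -0.094] 0.0006026750978256417
```

View pics/crop0.png

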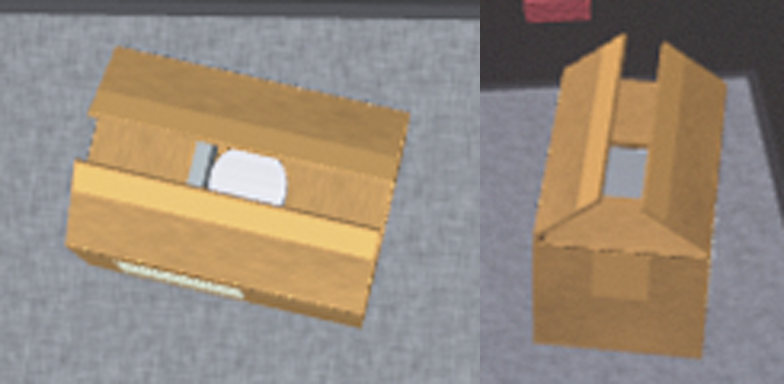

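Both views agree on the fit: carton at (0.581, 0.053), yaw -0.247, near 0.77, far 0.67, inner flaps -0.13/-0.10. That leaves a 37 mm slit between the outer edges. I'll move above it with the fingers shut and their 22 mm side across the slit.

Request:
step_arm --commands '[[1,[0,0,5],[0,0,0.14]],[1,[2,4,9],[0,0,0.28]],[1,[4,8,10],[0,0,0.42]],[1,[6,12.5,10],[0,0,0.56]],[1,[8,17,10],[0,0,0.7]],[1,[10,21.5,10],[0,0,0.84]],[1,[12,26,10],[0,0,0.98]],[1,[14,30.5,10],[0,0,1.12]]]' --newtons 40

```text
time_s: 0.9
ee_pos: [0.3925, -0.3733, 0.3312]
orientation: [[0.089, 0.996, -0.0], [0.996, -0.089, -0.0], [-0.0, -0.0, -1.0]]
force: [0.8, 0.5, -0.4]
finger_gap: -0.003
```

Request:
step_arm --commands '[[1,[2,4.5,0],[0,0,0.14]],[1,[4,9,0],[0,0,0.28]],[1,[6,13.5,0],[0,0,0.42]],[1,[8,18,0],[0,0,0.56]],[1,[10,22.5,0],[0,0,0.7]],[1,[12,27,0],[0,0,0.84]],[1,[14,31.5,0],[0,0,0.98]],[1,[16,36,0],[0,0,1.12]]]'

```text
time_s: 1.7
ee_pos: [0.5525, -0.0136, 0.3312]
orientation: [[-0.857, 0.515, -0.0], [0.515, 0.857, -0.0], [-0.0, -0.0, -1.0]]
force: [1.2, -0.4, 0.8]
finger_gap: -0.005
```

Request:
step_arm --commands '[[1,[1.3,3.4,0],[0,0,0.15]],[1,[2.5,6.8,0],[0,0,0.294]],[1,[2.5,6.8,-5],[0,0,0.294]],[1,[2.5,6.8,-10],[0,0,0.294]],[1,[2.5,6.8,-12],[0,0,0.294]],[1,[2.5,6.8,-14],[0,0,0.294]],[1,[2.5,6.8,-15.5],[0,0,0.294]],[1,[2.5,6.8,-17],[0,0,0.294]]]'

```text
time_s: 2.5
ee_pos: [0.5773, 0.0527, 0.1604]
orientation: [[-0.968, 0.249, -0.0], [0.249, 0.968, 0.0], [0.0, -0.0, -1.0]]
force: [0.2, 0.2, 0.5]
finger_gap: -0.002
```

```bash
cat > path.py <<'E'
# shifts (cm) in world for carton-frame tip positions, relative to a given tcp
import sys; from h import *
C=np.array([.581,.053,.003]);yaw=-.247
R=np.array([[np.cos(yaw),-np.sin(yaw),0],[np.sin(yaw),np.cos(yaw),0],[0,0,1]])
def world(p): return C+R@np.array(p)
def local(w): return R.T@(np.array(w)-C)
E
python3 - <<'E'
from path import *
s=r.observe();print(s['time_s'],s['force'].round(1),s['ee_pos'].round(4),local(s['ee_pos']).round(4))
e=s['ee_pos']
for sgn,n in((-1,'near'),(1,'far')):
  print(n)
  for x,z in((.02,.155),(.04,.165),(.055,.175),(.07,.182),(.085,.180),(.1,.172),(.11,.162),(.115,.155)):
    print(((world((sgn*(x-.0),0,z))-e)*100).round(1))
E
```

```text
2.5 [0.2 0.2 0.5] [0.5773 0.0527 0.1604] [-0.0035 -0.0012  0.1574]
near
[-1.6  0.5 -0.2]
[-3.5  1.   0.8]
[-5.   1.4  1.8]
[-6.4  1.7  2.5]
[-7.9  2.1  2.3]
[-9.3  2.5  1.5]
[-10.3   2.7   0.5]
[-10.8   2.8  -0.2]
far
[ 2.3 -0.5 -0.2]
[ 4.3 -0.9  0.8]
[ 5.7 -1.3  1.8]
[ 7.2 -1.7  2.5]
[ 8.6 -2.   2.3]
[10.1 -2.4  1.5]
[11.  -2.7  0.5]
[11.5 -2.8 -0.2]
```

The tip is in the slit with no contact force. Next I sweep the near flap outward along an arc about its crease.

Request:
step_arm --commands '[[1,[-0.8,0.3,0],[0,0,0]],[1,[-1.6,0.5,0],[0,0,0]],[1,[-2.3,0.7,0.3],[0,0,0]],[1,[-3,0.9,0.6],[0,0,0]],[1,[-3.8,1.1,1.1],[0,0,0]],[1,[-4.5,1.3,1.5],[0,0,0]],[1,[-5.2,1.5,2.0],[0,0,0]],[1,[-6,1.6,2.3],[0,0,0]]]'

```text
time_s: 3.3
ee_pos: [0.5165, 0.0691, 0.1847]
orientation: [[-0.969, 0.249, 0.0], [0.249, 0.969, 0.0], [-0.0, 0.0, -1.0]]
force: [2.4, 0.4, -1.5]
finger_gap: -0.001
```

Request:
step_arm --commands '[[1,[-0.7,0.2,0.1],[0,0,0]],[1,[-1.4,0.4,0],[0,0,0]],[1,[-2.1,0.6,-0.3],[0,0,0]],[1,[-2.8,0.8,-0.6],[0,0,0]],[1,[-3.4,0.9,-1],[0,0,0]],[1,[-4,1.0,-1.5],[0,0,0]],[1,[-4.4,1.1,-2],[0,0,0]],[1,[-4.6,1.2,-2.4],[0,0,0]]]'

```text
time_s: 4.1
ee_pos: [0.4705, 0.0806, 0.1597]
orientation: [[-0.969, 0.249, -0.001], [0.249, 0.969, -0.0], [0.001, -0.001, -1.0]]
force: [0.5, -2.1, 2.2]
finger_gap: -0.002
```

```bash
cat > fit.py <<'E'
from h import *
import scipy.optimize as so
np.set_printoptions(precision=3,suppress=True)
def rects(p):
    an,af,il,ir=p[3:];R=[]
    R.append(((-.073,0,.132),(np.cos(an),0,np.sin(an)),(0,1,0),.072,.109))
    R.append(((.073,0,.132),(-np.cos(af),0,np.sin(af)),(0,1,0),.072,.109))
    R.append(((0,.108,.126),(0,-np.cos(il),np.sin(il)),(1,0,0),.072,.065))
    R.append(((0,-.108,.126),(0,np.cos(ir),np.sin(ir)),(1,0,0),.072,.065))
    for s in(1,-1):
        R.append(((s*.073,0,.13),(0,0,-1),(0,1,0),.13,.11)); R.append(((0,s*.108,.13),(0,0,-1),(1,0,0),.13,.075))
    return R
def res(p,C):
    c,s=np.cos(p[2]),np.sin(p[2]);Q=(C-[p[0],p[1],.003])@np.array([[c,-s,0],[s,c,0],[0,0,1]])
    D=[]
    for o,d,e,L,h in rects(p):
        o,d,e=map(np.array,(o,d,e));q=Q-o;a=q@d;b=q@e;n=q@np.cross(d,e)
        D.append(np.sqrt(np.maximum(0,np.maximum(-a,a-L))**2+np.maximum(0,abs(b)-h)**2+np.maximum(0,abs(n)-.002)**2))
    return np.minimum(np.min(D,0),.03)
def fit(start,f=None):
    Ws=[]
    for n in('side','top'):
        im,d=snap(n,f and n+f);W=cloud(n,d).reshape(-1,3);b=im.reshape(-1,3).astype(int)
        brown=(b[:,0]-b[:,2]>25)
        Ws.append(W[(abs(W[:,0]-.58)<.2)&(abs(W[:,1]-.05)<.22)&(W[:,2]>.06)&(W[:,2]<.215)&brown])
    C=np.concatenate(Ws)
    best=None
    for j in([0,0,0,0],[.2]*4,[-.2]*4):
        x=np.array(start,float);x[3:]+=j
        q=so.least_squares(res,x,loss='soft_l1',f_scale=.004,kwargs=dict(C=C),diff_step=1e-4,x_scale=[.01,.01,.1,.1,.1,.1,.1])
        if best is None or q.cost<best.cost: best=q
    s=r.observe();print('t',s['time_s'],'n',len(C),'res',np.mean(res(best.x,C)),'carton',best.x[:3],'near far left right',best.x[3:],'force',s['force'],'ee',s['ee_pos'])
    return best.x
E
python3 -c "
from fit import *
fit([.581,.053,-.247,2.6,.67,-.13,-.1],'1.png')"
```

```text
t 4.2 n 8673 res 0.0007904651265680041 carton [ 0.581  0.051 -0.249] near far left right [ 2.707  0.658 -0.147 -0.098] force [ 0.348 -0.504 -0.587] ee [0.47  0.081 0.16 ]
```

The near flap is at 2.7 and the carton hasn't moved. Next is the far flap.

Request:
step_arm --commands '[[1,[1,-0.2,3],[0,0,0]],[1,[4.5,-1.2,4],[0,0,0]],[1,[8,-2,4],[0,0,0]],[1,[10.3,-2.7,3],[0,0,0]],[1,[10.3,-2.7,0],[0,0,0]],[1,[11.2,-2.9,0],[0,0,0]],[1,[12,-3.1,0],[0,0,0]],[1,[12.8,-3.3,0],[0,0,0]]]'

```text
time_s: 5.0
ee_pos: [0.5989, 0.0478, 0.1613]
orientation: [[-0.969, 0.249, -0.001], [0.249, 0.969, -0.001], [0.001, -0.001, -1.0]]
force: [-4.9, 0.3, 4.0]
finger_gap: 0.005
```

Request:
step_arm --commands '[[1,[0.8,-0.2,0.3],[0,0,0]],[1,[1.6,-0.4,0.7],[0,0,0]],[1,[2.4,-0.6,1.2],[0,0,0]],[1,[3.2,-0.8,1.7],[0,0,0]],[1,[4,-1,2.1],[0,0,0]],[1,[4.8,-1.2,2.4],[0,0,0]],[1,[5.6,-1.4,2.4],[0,0,0]],[1,[6.3,-1.6,2.2],[0,0,0]]]'

```text
time_s: 5.8
ee_pos: [0.663, 0.0317, 0.1822]
orientation: [[-0.968, 0.249, 0.0], [0.249, 0.968, 0.0], [-0.0, 0.0, -1.0]]
force: [-2.2, 1.8, -0.3]
finger_gap: -0.002
```

Request:
step_arm --commands '[[1,[0.7,-0.2,-0.4],[0,0,0]],[1,[1.3,-0.3,-0.9],[0,0,0]],[1,[1.9,-0.5,-1.4],[0,0,0]],[1,[2.3,-0.6,-1.9],[0,0,0]],[1,[2.5,-0.7,-2.3],[0,0,0]],[1,[1.5,-0.4,0],[0,0,0]],[1,[-1,0.3,4],[0,0,0]],[1,[-5,1,8],[0,0,0]]]'

```text
time_s: 6.6
ee_pos: [0.6175, 0.0408, 0.2577]
orientation: [[-0.968, 0.25, 0.0], [0.25, 0.968, 0.001], [0.0, 0.001, -1.0]]
force: [0.7, -0.3, 0.4]
finger_gap: 0.005
```

```bash
python3 -c "
from fit import *
fit([.581,.053,-.247,2.7,2.6,-.13,-.1],'2.png')"
```

```text
t 6.7 n 10383 res 0.0008542466149016483 carton [ 0.581  0.051 -0.251] near far left right [ 2.701  2.668 -0.147 -0.114] force [ 1.013  0.288 -0.368] ee [0.616 0.043 0.262]
```

Both outer flaps are at about 2.7. For the inner flaps I'll turn the tool 90° and tilt it 0.5 rad so a fingertip goes through the gap and under the left one.

```bash
cat > inner.py <<'E'
from h import *
from scipy.spatial.transform import Rotation as Ro
np.set_printoptions(precision=2,suppress=True)
C=np.array([.581,.0515,.003]);yaw=-.25
M=Ro.from_rotvec([0,0,yaw]).as_matrix()
def plan(sg,t=.5):
    s=r.observe();R0=np.array(s['orientation']);e=s['ee_pos']
    Rd=Ro.from_rotvec(M[:,0]*t*sg).as_matrix()@Ro.from_rotvec([0,0,yaw+np.pi/2]).as_matrix()@np.diag([1,-1,-1])
    print('rotvec',Ro.from_matrix(Rd@R0.T).as_rotvec().round(3),'t',s['time_s'])
    n=np.array([np.cos(t),np.sin(t)]);ax=np.array([np.sin(t),-np.cos(t)])
    T0=np.array([.0387,.080])
    pts=[('hover',T0-.2*ax),('out',T0-.1*ax),('in',T0)]
    c0=T0+.011*n;y=c0[0]
    for z in(.096,.106,.116,.126): pts.append(('up',np.array([y,z])-.011*n))
    for a in(.15,.35,.55,.75,.95,1.15,1.35,1.55,1.75,1.95,2.15,2.35,2.5,2.6):
        R=.0596-.003*a; pts.append((a,np.array([.108-R*np.cos(a),.126+R*np.sin(a)])-.011*n))
    pts.append(('leave',pts[-1][1]-.1*ax))
    prev=None
    for k,p in pts:
        w=C+M@np.array([0,sg*p[0],p[1]]); print(k,((w-e)*100))
E
python3 -c "
from inner import *
plan(1)"
```

```text
rotvec [ 0.48  0.29 -1.53] t 6.7
hover [-4.88 -4.68 -0.36]
out [-3.69 -0.04 -9.13]
in [ -2.51   4.61 -17.91]
up [ -2.51   4.61 -16.84]
up [ -2.51   4.61 -15.84]
up [ -2.51   4.61 -14.84]
up [ -2.51   4.61 -13.84]
0.15 [ -2.48   4.72 -12.95]
0.35 [ -2.39   5.06 -11.83]
0.55 [ -2.25   5.6  -10.81]
0.75 [-2.07  6.32 -9.93]
0.95 [-1.85  7.19 -9.22]
1.15 [-1.6   8.17 -8.71]
1.35 [-1.33  9.21 -8.42]
1.55 [-1.06 10.28 -8.34]
1.75 [-0.79 11.33 -8.49]
1.95 [-0.54 12.32 -8.84]
2.15 [-0.31 13.21 -9.39]
2.35 [ -0.12  13.97 -10.1 ]
2.5 [  0.    14.43 -10.72]
2.6 [  0.07  14.69 -11.16]
leave [-1.12 10.04 -2.39]
```

Request:
step_arm --commands '[[1,[-0.6,-0.6,1],[0.041,0.025,-0.13]],[1,[-1.2,-1.2,2],[0.082,0.049,-0.26]],[1,[-1.8,-1.8,2],[0.122,0.074,-0.39]],[1,[-2.4,-2.4,2],[0.163,0.098,-0.52]],[1,[-3,-3,2],[0.204,0.123,-0.65]],[1,[-3.6,-3.6,2],[0.245,0.148,-0.78]],[1,[-4.2,-4.2,2],[0.286,0.172,-0.91]],[1,[-4.8,-4.6,2],[0.326,0.197,-1.04]]]'

```text
time_s: 7.5
ee_pos: [0.5694, -0.0066, 0.2766]
orientation: [[-0.256, 0.967, -0.005], [0.903, 0.241, 0.357], [0.346, 0.087, -0.934]]
force: [0.3, 0.6, -0.0]
finger_gap: 0.0
```

Request:
step_arm --commands '[[1,[0,0,0],[0.041,0.025,-0.13]],[1,[0,0,0],[0.082,0.049,-0.26]],[1,[0,0,0],[0.122,0.074,-0.39]],[1,[0,0,0],[0.154,0.093,-0.49]],[1,[0,0,0],[0.154,0.093,-0.49]],[1,[0,0,0],[0.154,0.093,-0.49]]]'

```text
time_s: 8.1
ee_pos: [0.5692, -0.0057, 0.277]
orientation: [[0.213, 0.97, 0.114], [0.849, -0.242, 0.47], [0.484, -0.003, -0.875]]
force: [0.7, -1.0, -0.0]
finger_gap: 0.003
```

```bash
python3 -c "
from inner import *
plan(1); print(r.observe()['q'],r.observe()['ee_pos']*100)"
```

```text
rotvec [-0.01 -0.   -0.01] t 8.1
hover [-0.24  0.18 -1.85]
out [  0.95   4.82 -10.62]
in [  2.13   9.47 -19.4 ]
up [  2.13   9.47 -18.33]
up [  2.13   9.47 -17.33]
up [  2.13   9.47 -16.33]
up [  2.13   9.47 -15.33]
0.15 [  2.16   9.58 -14.44]
0.35 [  2.25   9.92 -13.32]
0.55 [  2.39  10.46 -12.3 ]
0.75 [  2.57  11.18 -11.42]
0.95 [  2.79  12.05 -10.71]
1.15 [  3.04  13.03 -10.2 ]
1.35 [ 3.31 14.07 -9.91]
1.55 [ 3.58 15.14 -9.83]
1.75 [ 3.85 16.19 -9.98]
1.95 [  4.1   17.18 -10.33]
2.15 [  4.33  18.07 -10.88]
2.35 [  4.52  18.83 -11.59]
2.5 [  4.64  19.29 -12.21]
2.6 [  4.71  19.55 -12.66]
leave [ 3.52 14.9  -3.88]
[ 0.65  0.46 -0.64  1.96 -0.34  0.75  0.07] [56.92 -0.57 27.7 ]
```

Request:
step_arm --commands '[[1,[-0.2,0.2,-1.9],[0,0,0]],[1,[0.35,2.5,-6.2],[0,0,0]],[1,[0.95,4.8,-10.6],[0,0,0]],[1,[1.4,6.4,-13.6],[0,0,0]],[1,[1.7,7.6,-15.9],[0,0,0]],[1,[1.9,8.6,-17.8],[0,0,0]],[1,[2.1,9.45,-19.4],[0,0,0]],[1,[2.1,9.45,-19.4],[0,0,0]]]'

```text
time_s: 8.9
ee_pos: [0.5897, 0.0913, 0.0816]
orientation: [[0.212, 0.971, 0.111], [0.848, -0.239, 0.472], [0.485, -0.006, -0.874]]
force: [-0.2, -0.0, 0.5]
finger_gap: 0.002
```

```bash
python3 -c "
from fit import *
fit([.581,.052,-.25,2.7,2.67,-.13,-.11],'3.png')
a=cv2.imread('pics/top3.png')[155:295,225:395];b=cv2.imread('pics/side3.png')[165:305,260:400]
cv2.imwrite('pics/crop3.png',cv2.resize(np.hstack([a,b]),None,fx=2.5,fy=2.5,interpolation=cv2.INTER_CUBIC))"
```

```text
t 9.0 n 13072 res 0.0009002436742574503 carton [ 0.581  0.051 -0.247] near far left right [ 2.697  2.668 -0.137 -0.103] force [ 0.848  0.854 -0.082] ee [0.59  0.09  0.083]
```

View pics/crop3.png

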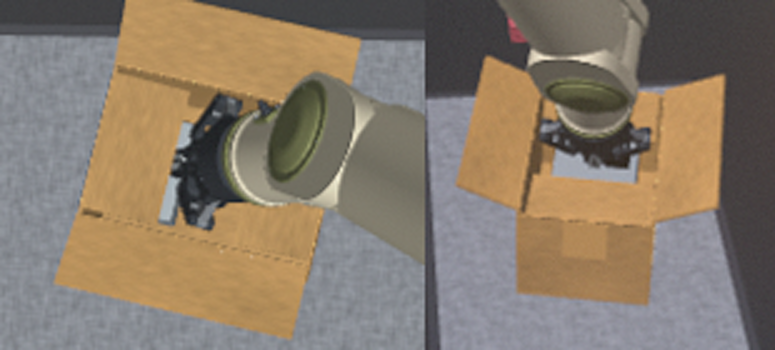

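The crop shows the fingers entering the gap beside the left flap (~(185,150)). The gripper is clear of all the flaps, and the force reads about zero. Now I lift and swing the left flap.

Request:
step_arm --commands '[[1,[0,0,1.1],[0,0,0]],[1,[0,0,2.1],[0,0,0]],[1,[0,0,3.1],[0,0,0]],[1,[0,0,4.1],[0,0,0]],[1,[0,0.1,5],[0,0,0]],[1,[0.1,0.5,6.1],[0,0,0]],[1,[0.3,1,7.1],[0,0,0]],[1,[0.5,1.7,8],[0,0,0]]]'

```text
time_s: 9.8
ee_pos: [0.5952, 0.1069, 0.1644]
orientation: [[0.215, 0.97, 0.115], [0.848, -0.244, 0.471], [0.485, -0.004, -0.875]]
force: [-0.5, 0.1, -1.2]
finger_gap: -0.001
```

Request:
step_arm --commands '[[1,[0.2,0.9,0.7],[0,0,0]],[1,[0.5,1.9,1.2],[0,0,0]],[1,[0.7,2.9,1.5],[0,0,0]],[1,[1,4,1.6],[0,0,0]],[1,[1.3,5,1.4],[0,0,0]],[1,[1.5,6,1.1],[0,0,0]],[1,[1.7,6.9,0.5],[0,0,0]],[1,[1.9,7.7,-0.2],[0,0,0]]]'

```text
time_s: 10.6
ee_pos: [0.6143, 0.1844, 0.1608]
orientation: [[0.215, 0.97, 0.115], [0.848, -0.244, 0.471], [0.485, -0.004, -0.874]]
force: [0.6, 0.6, 2.4]
finger_gap: -0.0
```

Request:
step_arm --commands '[[1,[0.1,0.4,-0.6],[0,0,0]],[1,[0.2,0.7,-1.1],[0,0,0]],[1,[0.1,0.5,-0.7],[0,0,0]],[1,[-0.7,-2.7,5],[0,0,0]],[1,[-1.5,-6,9],[0,0,0]],[1,[-2.5,-10,11],[0,0,0]]]'

```text
time_s: 11.2
ee_pos: [0.5915, 0.0938, 0.2671]
orientation: [[0.212, 0.97, 0.115], [0.848, -0.242, 0.471], [0.485, -0.002, -0.874]]
force: [0.7, -1.0, -0.5]
finger_gap: -0.001
```

```bash
python3 -c "
from fit import *
fit([.581,.052,-.25,2.7,2.67,2.5,-.11],'4.png')
import inner; inner.plan(-1)"
```

```text
t 11.3 n 13956 res 0.0008798116471457134 carton [ 0.581  0.051 -0.247] near far left right [ 2.7    2.667  2.661 -0.103] force [ 0.185 -0.099 -0.063] ee [0.593 0.087 0.267]
rotvec [-0.97  0.25  0.  ] t 11.3
hover [ 0.22  2.02 -0.89]
out [-0.96 -2.63 -9.66]
in [ -2.15  -7.27 -18.44]
up [ -2.15  -7.27 -17.37]
up [ -2.15  -7.27 -16.37]
up [ -2.15  -7.27 -15.37]
up [ -2.15  -7.27 -14.37]
0.15 [ -2.18  -7.38 -13.48]
0.35 [ -2.26  -7.72 -12.36]
0.55 [ -2.4   -8.26 -11.34]
0.75 [ -2.59  -8.99 -10.46]
0.95 [-2.81 -9.85 -9.75]
1.15 [ -3.06 -10.83  -9.24]
1.35 [ -3.32 -11.87  -8.95]
1.55 [ -3.6  -12.94  -8.87]
1.75 [ -3.86 -13.99  -9.02]
1.95 [ -4.12 -14.98  -9.37]
2.15 [ -4.34 -15.87  -9.92]
2.35 [ -4.54 -16.63 -10.63]
2.5 [ -4.66 -17.1  -11.25]
2.6 [ -4.72 -17.35 -11.7 ]
leave [ -3.54 -12.71  -2.92]
```

Request:
step_arm --commands '[[1,[0,0.5,2],[-0.14,0.036,0]],[1,[0,1,3],[-0.28,0.072,0]],[1,[0,1.5,3],[-0.42,0.108,0]],[1,[0.2,2,3],[-0.56,0.144,0]],[1,[0.2,2,3],[-0.7,0.18,0]],[1,[0.2,2,3],[-0.84,0.216,0]],[1,[0.2,2,3],[-0.97,0.25,0]],[1,[0.2,2,3],[-0.97,0.25,0]]]'

```text
time_s: 12.1
ee_pos: [0.5928, 0.1181, 0.2919]
orientation: [[0.208, 0.97, -0.126], [0.853, -0.243, -0.462], [-0.479, -0.011, -0.878]]
force: [-0.4, 0.1, -0.1]
finger_gap: 0.001
```

Request:
step_arm --commands '[[1,[0,0,0],[0,0,0]],[1,[0,0,0],[0,0,0]]]'

```text
time_s: 12.3
ee_pos: [0.5936, 0.112, 0.2948]
orientation: [[0.219, 0.968, -0.125], [0.853, -0.252, -0.458], [-0.475, -0.007, -0.88]]
force: [0.2, -0.8, 0.9]
finger_gap: 0.002
```

```bash
python3 -c "
import inner; inner.plan(-1); print(inner.r.observe()['q'],inner.r.observe()['ee_pos']*100)"
```

```text
rotvec [-0.01 -0.01  0.01] t 12.3
hover [ 0.15 -0.51 -3.62]
out [ -1.03  -5.16 -12.4 ]
in [ -2.22  -9.8  -21.18]
up [ -2.22  -9.8  -20.1 ]
up [ -2.22  -9.8  -19.1 ]
up [ -2.22  -9.8  -18.1 ]
up [ -2.22  -9.8  -17.1 ]
0.15 [ -2.25  -9.91 -16.22]
0.35 [ -2.33 -10.25 -15.1 ]
0.55 [ -2.47 -10.79 -14.07]
0.75 [ -2.66 -11.52 -13.19]
0.95 [ -2.88 -12.38 -12.49]
1.15 [ -3.13 -13.36 -11.98]
1.35 [ -3.39 -14.4  -11.68]
1.55 [ -3.67 -15.47 -11.61]
1.75 [ -3.93 -16.52 -11.76]
1.95 [ -4.19 -17.51 -12.11]
2.15 [ -4.41 -18.4  -12.66]
2.35 [ -4.61 -19.16 -13.37]
2.5 [ -4.73 -19.63 -13.99]
2.6 [ -4.79 -19.88 -14.43]
leave [ -3.61 -15.24  -5.66]
[-0.39  0.53 -0.13  1.67  0.42  1.34 -0.95] [59.36 11.2  29.48]
```

Request:
step_arm --commands '[[1,[0,0,0],[0,0,0]],[1,[0,0,0],[0,0,0]],[1,[0.1,-0.5,-3],[0,0,0]],[1,[-0.4,-2.5,-7],[0,0,0]],[1,[-0.4,-2.5,-7],[0,0,0]],[1,[-0.4,-2.5,-7],[0,0,0]]]'

```text
time_s: 12.9
ee_pos: [0.5896, 0.0877, 0.2247]
orientation: [[0.218, 0.968, -0.126], [0.852, -0.251, -0.459], [-0.476, -0.008, -0.879]]
force: [0.2, 0.8, 0.9]
finger_gap: 0.002
```

```bash
python3 -c "
import inner; inner.plan(-1); print(inner.r.observe()['ee_pos']*100)" | head -12
```

```text
rotvec [-0.01 -0.01  0.  ] t 12.9
hover [0.56 1.92 3.38]
out [-0.63 -2.72 -5.39]
in [ -1.82  -7.37 -14.17]
up [ -1.82  -7.37 -13.1 ]
up [ -1.82  -7.37 -12.1 ]
up [ -1.82  -7.37 -11.1 ]
up [ -1.82  -7.37 -10.1 ]
0.15 [-1.85 -7.48 -9.21]
0.35 [-1.93 -7.82 -8.09]
0.55 [-2.07 -8.36 -7.07]
0.75 [-2.25 -9.08 -6.19]
```

Request:
step_arm --commands '[[1,[-0.3,-1.4,-2.7],[0,0,0]],[1,[-0.6,-2.7,-5.4],[0,0,0]],[1,[-0.9,-3.9,-7.6],[0,0,0]],[1,[-1.2,-5,-9.8],[0,0,0]],[1,[-1.5,-6.2,-12],[0,0,0]],[1,[-1.8,-7.3,-14.2],[0,0,0]],[1,[-1.8,-7.3,-14.2],[0,0,0]],[1,[-1.8,-7.3,-13.7],[0,0,0]]]'

```text
time_s: 13.7
ee_pos: [0.5725, 0.0165, 0.0884]
orientation: [[0.217, 0.968, -0.124], [0.853, -0.25, -0.458], [-0.475, -0.006, -0.88]]
force: [-0.0, 1.5, 0.2]
finger_gap: 0.001
```

```bash
python3 -c "
from fit import *
fit([.581,.052,-.25,2.7,2.67,2.66,-.11],'5.png')"
```

```text
t 13.8 n 12001 res 0.0009789693912911845 carton [ 0.58   0.051 -0.242] near far left right [ 2.7    2.673  2.661 -0.097] force [ 0.323 -0.617  0.596] ee [0.573 0.017 0.09 ]
```

Request:
step_arm --commands '[[1,[0,0,0.6],[0,0,0]],[1,[0,-0.1,1.6],[0,0,0]],[1,[-0.1,-0.2,2.6],[0,0,0]],[1,[-0.1,-0.3,3.6],[0,0,0]],[1,[-0.1,-0.4,4.5],[0,0,0]],[1,[-0.2,-0.8,5.6],[0,0,0]],[1,[-0.4,-1.3,6.6],[0,0,0]],[1,[-0.6,-2,7.5],[0,0,0]]]'

```text
time_s: 14.6
ee_pos: [0.5654, -0.0051, 0.1634]
orientation: [[0.217, 0.968, -0.125], [0.852, -0.25, -0.459], [-0.476, -0.007, -0.88]]
force: [1.2, 1.4, -2.2]
finger_gap: 0.002
```

Request:
step_arm --commands '[[1,[-0.2,-0.9,0.7],[0,0,0]],[1,[-0.5,-1.9,1.2],[0,0,0]],[1,[-0.7,-2.9,1.5],[0,0,0]],[1,[-1,-4,1.6],[0,0,0]],[1,[-1.3,-5,1.4],[0,0,0]],[1,[-1.5,-6,1.1],[0,0,0]],[1,[-1.7,-6.9,0.5],[0,0,0]],[1,[-1.9,-7.7,-0.2],[0,0,0]]]'

```text
time_s: 15.4
ee_pos: [0.5463, -0.0826, 0.1599]
orientation: [[0.217, 0.968, -0.125], [0.852, -0.25, -0.459], [-0.476, -0.007, -0.879]]
force: [0.4, 1.2, 1.2]
finger_gap: -0.004
```

Request:
step_arm --commands '[[1,[-0.1,-0.4,-0.6],[0,0,0]],[1,[-0.2,-0.7,-1.1],[0,0,0]],[1,[-0.1,-0.5,-0.7],[0,0,0]],[1,[0.7,2.7,5],[0,0,0]],[1,[1,3.5,9],[0,0,0]],[1,[0,3.5,14],[0,0,0]],[1,[-3,3.5,18],[0,0,0]],[1,[-6,3.5,21],[0,0,0]]]'

```text
time_s: 16.2
ee_pos: [0.4867, -0.0454, 0.3727]
orientation: [[0.217, 0.969, -0.123], [0.853, -0.249, -0.458], [-0.474, -0.005, -0.88]]
force: [-0.1, 0.4, 0.4]
finger_gap: -0.004
```

Request:
step_arm --commands '[[1,[-3,-4,1],[0,0,0]],[1,[-6,-8,2],[0,0,0]],[1,[-8,-12,2],[0,0,0]],[1,[-10,-16,2],[0,0,0]],[1,[-10,-20,2],[0,0,0]],[1,[-10,-20,2],[0,0,0]],[1,[-10,-20,2],[0,0,0]],[1,[-10,-20,2],[0,0,0]]]'

```text
time_s: 17.0
ee_pos: [0.3872, -0.2453, 0.3905]
orientation: [[0.215, 0.969, -0.124], [0.853, -0.248, -0.459], [-0.475, -0.007, -0.88]]
force: [0.1, -0.2, -0.0]
finger_gap: -0.003
```

```bash
python3 -c "
from fit import *
fit([.581,.052,-.25,2.7,2.67,2.66,2.6],'6.png')
a=cv2.imread('pics/top6.png')[150:310,120:600];b=cv2.imread('pics/side6.png')
cv2.imwrite('pics/crop6.png',np.vstack([cv2.resize(a,(640,213)),cv2.resize(b[140:380,200:440],(380,380))[:, :].copy() if 0 else cv2.copyMakeBorder(cv2.resize(b[140:380,200:440],(380,380)),0,0,0,260,0)]))"
```

```text
t 17.1 n 15189 res 0.0008859542917994576 carton [ 0.58   0.051 -0.247] near far left right [2.691 2.67  2.656 2.689] force [ 0.157  0.24  -0.108] ee [ 0.387 -0.245  0.39 ]
```

View pics/crop6.png

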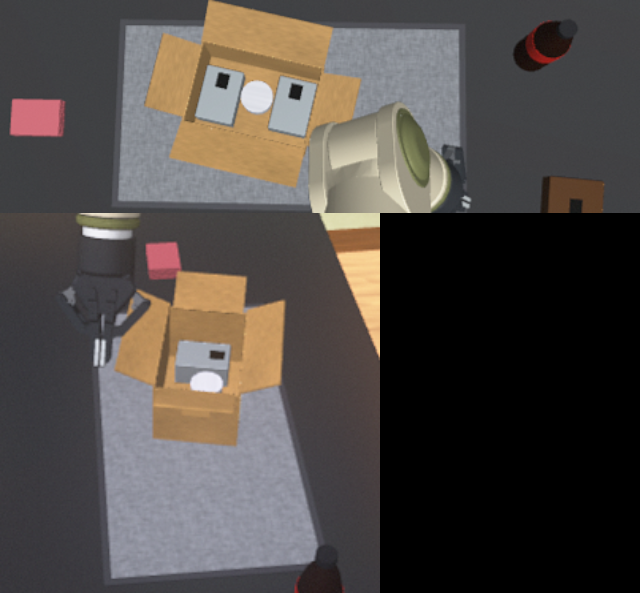

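All four flaps are open at about 2.7 rad. Both deck boxes ((220,95), (292,105)) and the tin (257,97) are upright and visible. The bystanders look unmoved and the arm is clear of everything, so I'm handing in.

```bash
python3 -c "
from rig import r
print(r.close_job())"
```

```text
the job is handed in; nothing more can be done
None
```

All four flaps are folded outward and the job is handed in, at about 17 s of the 64 s allowed. I swept the two outer flaps open from the slit between them. For the two inner flaps I put a tilted fingertip under each one and swung it up and over.

The last check, a model fit to both depth cameras with about 0.9 mm mean residual, showed:
- **Flaps:** near 2.69, far 2.67, left 2.66 and right 2.69 rad, against the 1.9 needed.
- **Carton:** within about 2 mm of where it started.
- **Forces:** the wrist force between moves read no more than about 6 N, and was near zero at the end. I had no direct reading of the finger contact force.
- **Contents and bystanders:** in the last picture both deck boxes and the tin lie as packed. The cards and bottle looked unmoved, and so did the part of the brown deck box in view. I judged these by eye and did not measure them.

No check failed or disagreed.

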